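# Seat a short blank in the end-profiling jig and clamp it

## Robot

A 6-joint arm with a two-finger parallel gripper is mounted at the origin on a cart in front of the work surface, level with it; the furniture and walls round the work are solid. World frame = base frame: x ahead of the robot, y to its left, z up, the work surface at z = 0. Lengths are in m, angles in rad, forces in N, time in s.
With the tool pointing down it reaches from about 0.35 to 0.775 m from the base axis. Payload 7.3 kg.
Tool frame: the origin (TCP) lies midway between the tips of the shut fingers; the grasp point (between the pads) lies 19 mm behind it (robot.grip_depth is the z of the grasp point in the tool frame, in m); z points along the fingers, y is the line along which they close (so a half turn about z gives the same grasp; the last joint's range is limited). The gripper opens to 92 mm and grips with 3 to 60 N. Pads are 19 mm wide; open, the fingers measure 130 mm over their backs; the gripper's body (75 mm by 190 mm) begins 47 mm behind the grasp point.
Start: joints at [-1.485, 0.342, 1.524, -0, 1.275, -0.146], TCP at [0.121, -0.511, 0.227] pointing down, gripper open.
Joint ranges: [-2.53, 2.53], [-0.77, 2.02], [0.04, 2.7], [-1, 4.14], [0.28, 2.66], [-3.11, 3.11]. Speed limits (rad/s): [2.57, 2.57, 3.14, 3.14, 3.14, 3.14].

## Interface

Orientations are given as [roll, pitch, yaw] about the fixed x, y, z axes, in that order (R = Rz(yaw) Ry(pitch) Rx(roll)).
In Python, from cell import robot, viewer gives the robot as it stands.
- The arm moves only by the tool step_arm, never from a script. Its argument "increments" is a list of rows, each an object with "delta_pos": the shift along the tool's x, y, z in cm, a list of three; "dr": the turn, a rotation vector about the tool's x, y, z in degrees, a list of three; "fingers": the closure, from -1 (fully open) to 1 (shut), so that 0 is half open. In form: [{"delta_pos": [tx, ty, tz], "dr": [wx, wy, wz], "fingers": fingers}, ...]. A call has exactly 5 rows; each row is the pose to reach, as a shift and turn from the pose commanded when the call began, along the tool's axes at that moment; what a row does not reach only later rows make up. A row lasts 1/8 s, in which the tool goes at most 62.5 mm and 10.7 degrees, less where a joint would pass 70% of its speed; a pose out of reach is approached as far as the arm can. A call with a gripper value outside its range is refused whole. The fingers move at their own pace and stop on an object; "newtons" is the grip in N (left out, the last holds). Time passes only in rows, so rows that repeat a pose let the fingers close, or fill a call up. It gives the time, the measured TCP pose, the force, the opening and the grip force at its end, in the units of the state.
- robot.observe(): the state, without advancing time (a new reading comes with each control period).
- viewer.read_camera(name): name is "side" or "top"; returns the picture (400x640x3 uint8, red, green, blue); there is no depth.
- viewer.camera_params(name): a dict with "K" (3x3 intrinsics, pixels), "k1" (the pictures are not rectified: a ray, as slopes to the right and down, at radius r is drawn at 1 + k1 r^2 times it, then the intrinsics apply), "T" (4x4, takes a point from camera to world coordinates). Camera axes: x right, y down, z forward; pixel columns grow to the right and rows downward; lengths in m; the calibration is good to about 2 mm. A picture is of the moment at which its call begins. camera_params takes no time and is no camera call.
- robot.hand_in(): hands the job in; it is judged then, once.
The state is a dict: "time": time; "qpos": joint angles; "qvel": joint speeds; "joint_efforts": joint torques, N m; "tool_pos": TCP position; "tool_rot": TCP orientation; "contact_force": force on the tool from outside, world axes, zero at the start; "torque": the same for the moment, N m; "opening": finger opening in m; "grip_force": force on a finger pad.
Only numpy, scipy, OpenCV 4.12 (cv2) and the standard library are available. Lean on these libraries where they do the work, as an engineer would, in place of code of your own. Each camera call takes 0.05 s, during which the arm holds its last target. There are 200 camera calls.

## Task

Load the holding jig for end-profiling: with the fingertips only, lightly tap the pine blank's long near side, by the middle and by whichever end still stands off, until the blank lies flat against the rear fence, then tap its free left end until its right end meets the aluminium stop, and last press the red clamp handle all the way down so that the rubber tip holds the blank. Touch everything gently, lift nothing, and leave the other things on the table where they are.

Things in the scene. Friction and masses are not known exactly. Their poses are not given: they have to be found in the camera images.
- jig: holding jig, fast to the table: plywood base 100 x 205 x 12 mm; origin on the table under it, x towards the rear fence, y to the left along the fence, z up. In this frame the base spans x -45 to +55, y -105 to +100 mm. Right of the stop a dark riser block (y -18 to -98) carries the toggle clamp, fixed parts up to z = 73 mm; wooden guiding knob 27 mm wide, 49 mm high at x = -29, y = -88 mm
- fence_face (a point): on the near face of the rear fence, a brown wooden strip along the jig's y from y = -50 to +115 mm, its face in the plane jig x = +34 mm, its top at z = 38 mm; this point is at x +34, y +55, z +28 mm, axes as the jig
- stop_face (a point): on the left face of the aluminium end stop, which lies in the plane jig y = 0, from x = -26 to +34 mm, its top at z = 36 mm; this point is at x +9, y 0, z +28 mm, axes as the jig
- seat (a point): where the blank's centre is when the blank touches both fence and stop: jig x +9, y +55, z +28 mm, axes as the jig
- blank: short pine blank, plain block 50 x 110 x 32 mm, loose on the jig's base, 0.1 to 0.2 kg; origin in the middle of its underside, x across the 50 mm towards the fence, y along the 110 mm to its free left end, z up. Starts 10 to 25 mm off the fence, 14 to 32 mm short of the stop, up to 0.09 rad skew; pushed only at the middle of its near side it may stay skew. Free end overhangs the base
- blank_centre (a point): middle of the pine blank, half-way up (16 mm above its underside), axes as the blank
- clamp_handle (a joint): turn of the red clamp handle, rad: 0 = open (0.75 above level), 0.75 = closed, level, hard stop. Stiff (0.2 N m), stays where left. It points to the jig's -y (right) from its pivot and swings in the jig's y-z plane; red sleeve 16 mm thick, 40 to 112 mm from the pivot. A straight push down 50 mm right of the pivot closes it with 5 to 10 N; then the sleeve's top is at z = 75 mm
- pivot (a point): the handle's pivot, fixed on the jig at x +9, y -58, z +66 mm, axes as the jig
- handle_grip (a point): point inside the red sleeve, on its centre line, 75 mm from the pivot; moves with the handle
- clamp_arm: the clamp's steel holding arm with black rubber tip, geared to the handle: stands up (to 140 mm above the table) while the handle is open, lies level over the blank when closed; origin on its pivot at jig x +9, y -32, z +66 mm; closed, the rubber tip presses on the blank's top at jig y = +28 mm
- tape: bystander: yellow tape measure 36 x 78 x 61 mm, origin under its middle
- walnut_block: bystander: brown wooden block 60 x 75 x 22 mm, origin under its middle
- setting_block: bystander: pale setting block with a black knob, 40 x 60 x 46 mm, origin under its middle
- pencil: bystander: red flat pencil 118 mm long, 8 mm high, origin under its middle
- spacer_ring: bystander: grey steel spacer ring, 68 mm across, 15 mm high, origin under its middle
- oil_can: bystander: oil can 72 mm wide, 165 mm high, origin under its middle

How it is judged:
By the outcome, as a careful person would: the job done as asked, in the order asked, and still so for the second after the job is handed in, with the robot touching nothing.
It also fails if it takes over 54 s, if anything falls off the work surface, if the arm or the gripper's body presses on something with over 40 N, if the wrist force passes 120 N, or if a joint passes its speed limit or range.

## Working session

There is one attempt and no reset: what is moved stays moved. The work goes in short steps, Python scripts to look and compute and a tool call to move; the robot and the scene stay as the last step left them, time stands still between calls to the robot, and variables do not carry over. Pictures are saved under pics/ and viewed, at most 10 in all, crops included, and the job is handed in when it is done.

Besides the shell and the picture viewer there is one more tool, called as name([rows], argument=value, ...), one row to a line, values as JSON. step_arm: Moves the arm, as the interface text tells. Its arguments: {"type":"object","properties":{"increments":{"type":"array"},"newtons":{"type":"number"}},"required":["increments"]}

```bash
mkdir -p pics; ls; python3 - <<'E'
from cell import robot, viewer
import cv2, numpy as np
np.set_printoptions(precision=4,suppress=True)
for n in("side","top"):
    im=viewer.read_camera(n); cv2.imwrite(f"pics/{n}0.png",im[:,:,::-1]); p=viewer.camera_params(n); print(n,p["K"],p["k1"],p["T"])
o=robot.observe();print(o)
E
```

```text
pics
side [[439.4509   0.     321.4505]
 [  0.     439.4509 198.9342]
 [  0.       0.       1.    ]] -0.10489897850571893 [[-0.9459 -0.1831  0.2679  0.2811]
 [-0.3245  0.5259 -0.7862  0.686 ]
 [ 0.0031 -0.8306 -0.5569  0.5913]
 [ 0.      0.      0.      1.    ]]
top [[481.3971   0.     315.6086]
 [  0.     481.3971 202.4486]
 [  0.       0.       1.    ]] 0.0494510117099086 [[-0.0025 -0.9917  0.1286  0.4133]
 [-0.9999  0.004   0.0118 -0.0148]
 [-0.0122 -0.1286 -0.9916  1.0191]
 [ 0.      0.      0.      1.    ]]
{'time': 0.1, 'qpos': array([-1.485 ,  0.3426,  1.5249,  0.    ,  1.2754, -0.146 ]), 'qvel': array([ 0.0009, -0.0013, -0.0007,  0.0011,  0.0001, -0.0005]), 'joint_efforts': array([  0.0017, -43.2003, -24.4694,   0.0719,   0.0525,  -0.0001]), 'tool_pos': array([ 0.1206, -0.5106,  0.2261]), 'tool_rot': array([-3.1403, -0.0002,  0.2318]), 'contact_force': array([ 0.3314, -0.5391, -0.2727]), 'torque': array([-0.0634,  0.0031, -0.0042]), 'grip_force': 0.0, 'opening': 0.09204653546616579}
```

View pics/side0.png

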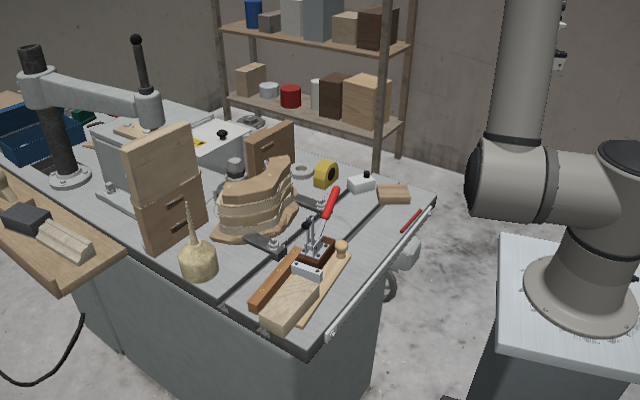

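View pics/top0.png

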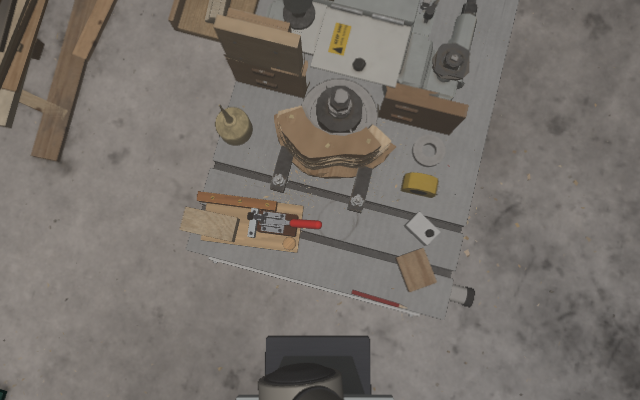

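The top view shows the jig around (250,222), with the blank at about (210,225), the fence at (235,200), and the red handle at (305,224). I'll zoom in for corner pixels.

```bash
python3 - <<'E'
import cv2
a=cv2.imread("pics/top0.png")[180:260,170:330]; b=cv2.imread("pics/side0.png")[180:340,240:360]
cv2.imwrite("pics/topc.png",cv2.resize(a,None,fx=5,fy=5,interpolation=cv2.INTER_CUBIC))
cv2.imwrite("pics/sidec.png",cv2.resize(b,None,fx=3.75,fy=3.75,interpolation=cv2.INTER_CUBIC))
E
```

```text
(no output)
```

View pics/topc.png

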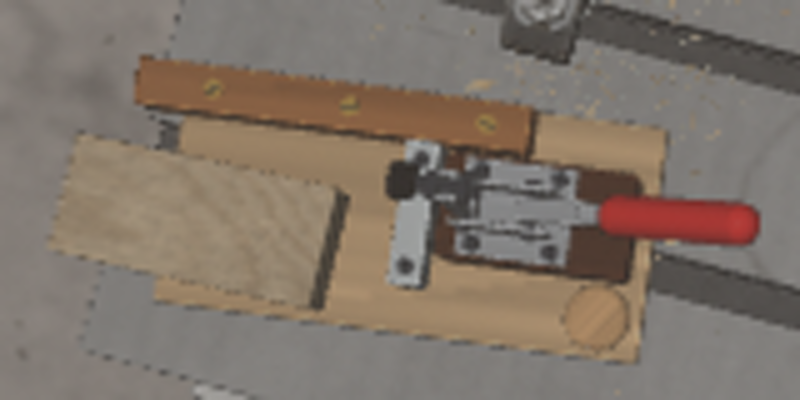

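View pics/sidec.png

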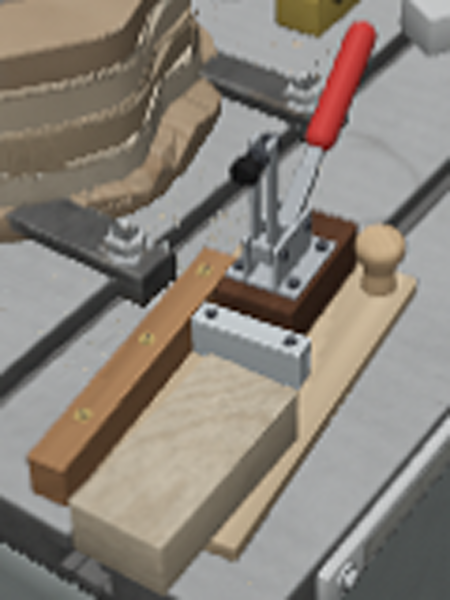

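The crop gives the blank's top corners at about (80,133), (337,187), (312,305) and (50,248). The fence's near top edge runs from (137,104) to (530,153), and the base corners are (665,130), (638,361) and (155,299). Next I'll cast rays from these and fit.

```bash
cat > h.py <<'E'
import numpy as np, cv2
from cell import robot, viewer
np.set_printoptions(precision=4,suppress=True)
def ray(n,px,z):
    p=viewer.camera_params(n);k=p["k1"];K=p["K"];T=p["T"]
    px=np.atleast_2d(np.array(px,float)); s=(px-K[:2,2])/[K[0,0],K[1,1]]
    u=cv2.undistortPoints(px[:,None],K,np.array([k,0,0,0.]))[:,0]
    d=np.c_[u,np.ones(len(u))]@T[:3,:3].T; o=T[:3,3]
    return (o+d*((z-o[2])/d[:,2:]))[:,:2]
def tc(px): return (np.array(px,float)+.5)/5-.5+[170,180]
def sc(px): return (np.array(px,float)+.5)/3.75-.5+[240,180]
def fit(L,W):   # W = c + R L
    L=np.array(L,float);lm=L.mean(0);wm=W.mean(0);a=L-lm;b=W-wm
    th=np.arctan2((a[:,0]*b[:,1]-a[:,1]*b[:,0]).sum(),(a*b).sum())
    R=np.array([[np.cos(th),-np.sin(th)],[np.sin(th),np.cos(th)]])
    c=wm-R@lm; return c,th,R,np.linalg.norm(c+L@R.T-W,axis=1)
E
python3 - <<'E'
from h import *
W=np.r_[ray("top",tc([[137,104],[530,153]]),.038),ray("top",tc([[665,130],[638,361],[155,299]]),.012),ray("top",tc([[596,318]]),.049)]
L=[[.034,.115],[.034,-.05],[.055,-.105],[-.045,-.105],[-.045,.1],[-.029,-.088]]
c,th,R,e=fit(L,W);print("jig top",c,th,e);
Ws=np.r_[ray("side",sc([[68,500-38],[232,272]]),.038),ray("side",sc([[415,275],[222,558]]),.012)]
print("side local",(Ws-c)@R)
B=ray("top",tc([[80,133],[337,187],[312,305],[50,248]]),.044)
lb=[[.025,.055],[.025,-.055],[-.025,-.055],[-.025,.055]]
cb,tb,Rb,eb=fit(lb,B);print("blank",cb,tb,eb,"local",(cb-c)@R,"skew",tb-th,"corners",(B-c)@R)
Bs=ray("side",sc([[72,503],[160,545],[298,390],[197,350]]),.044);print("side corners",(Bs-c)@R)
for n,p in dict(mid=(-.016-.06,.06),piv=(.009,-.058),hg=(.009,-.058-.05)).items(): print(n,c+R@p)
E
```

```text
jig top [0.4977 0.1336] -0.13350245153112889 [0.0023 0.0004 0.0027 0.0014 0.0012 0.0009]
side local [[ 0.0348  0.1087]
 [ 0.0317 -0.0388]
 [-0.0417 -0.1069]
 [-0.042   0.1064]]
blank [0.4981 0.2145] -0.21307612048452357 [0.0014 0.0016 0.0006 0.0012] local [-0.0103  0.0803] skew -0.07957366895339468 corners [[ 0.018   0.1321]
 [ 0.0096  0.0249]
 [-0.039   0.0277]
 [-0.0299  0.1364]]
side corners [[ 0.0167  0.1324]
 [-0.029   0.1349]
 [-0.0393  0.0268]
 [ 0.0158  0.0247]]
mid [0.4303 0.2032]
piv [0.4989 0.0749]
hg [0.4922 0.0253]
```

step_arm([
  {"delta_pos":[5,-3.5,0],"dr":[0,0,-9],"fingers":1},
  {"delta_pos":[10,-7,0],"dr":[0,0,-18],"fingers":1},
  {"delta_pos":[15,-10.5,0],"dr":[0,0,-27],"fingers":1},
  {"delta_pos":[20,-14,0],"dr":[0,0,-36],"fingers":1},
  {"delta_pos":[25,-17.5,0],"dr":[0,0,-45],"fingers":1},
], newtons=10)

```text
time: 0.72
tool_pos: [0.3246, -0.2815, 0.2266]
tool_rot: [3.142, -0.0, 1.022]
contact_force: [1.4, -0.3, -0.2]
opening: 0.0465
grip_force: 0.0
```

step_arm([
  {"delta_pos":[5.8,-2.0,0],"dr":[0,0,-4.8],"fingers":1},
  {"delta_pos":[11.6,-4.0,0],"dr":[0,0,-9.6],"fingers":1},
  {"delta_pos":[17.4,-6.0,0],"dr":[0,0,-14.4],"fingers":1},
  {"delta_pos":[23.2,-8.0,0],"dr":[0,0,-19.2],"fingers":1},
  {"delta_pos":[29,-10,0],"dr":[0,0,-23.8],"fingers":1},
])

```text
time: 1.35
tool_pos: [0.3912, 0.018, 0.2267]
tool_rot: [3.141, 0.0, 1.435]
contact_force: [1.3, -0.5, 0.0]
opening: 0.0008
grip_force: 0.0
```

```bash
cat >> h.py <<'E'
C=np.array([.4977,.1336]);TH=-.1335;RJ=np.array([[np.cos(TH),-np.sin(TH)],[np.sin(TH),np.cos(TH)]])
def jig():
    o=robot.observe();p=o["tool_pos"];l=(p[:2]-C)@RJ
    f=np.r_[o["contact_force"][:2]@RJ,o["contact_force"][2]]
    print("t",o["time"],"jig x,y,z mm",l*1e3,p[2]*1e3,"yaw err deg",np.degrees(o["tool_rot"][2]-TH-np.pi/2),o["tool_rot"],"F",f,"open",o["opening"])
E
python3 -c "from h import *; jig()"
```

```text
t 1.35 jig x,y,z mm [ -90.1937 -128.7565] 226.73264624286173 yaw err deg -0.1274949012008501 [3.1412 0.0002 1.4351] F [ 1.3911 -0.292   0.0227] open 0.0008479913640056702
```

step_arm([
  {"delta_pos":[5.2,0.2,0],"dr":[0,0,0],"fingers":1},
  {"delta_pos":[10.4,0.4,0],"dr":[0,0,0],"fingers":1},
  {"delta_pos":[15.6,0.5,0],"dr":[0,0,0],"fingers":1},
  {"delta_pos":[20.7,0.5,4],"dr":[0,0,0],"fingers":1},
  {"delta_pos":[20.7,0.5,10],"dr":[0,0,0],"fingers":1},
])

```text
time: 1.98
tool_pos: [0.426, 0.2238, 0.1266]
tool_rot: [3.137, -0.003, 1.437]
contact_force: [0.9, -0.9, -1.0]
opening: 0.0002
grip_force: 0.0
```

step_arm([
  {"delta_pos":[0,0,3],"dr":[0,0,0],"fingers":1},
  {"delta_pos":[0,0,6],"dr":[0,0,0],"fingers":1},
  {"delta_pos":[0,0,8.5],"dr":[0,0,0],"fingers":1},
  {"delta_pos":[0,0.5,10],"dr":[0,0,0],"fingers":1},
  {"delta_pos":[0,0.5,10.4],"dr":[0,0,0],"fingers":1},
])

```text
time: 2.6
tool_pos: [0.4298, 0.2195, 0.022]
tool_rot: [-3.141, 0.0, 1.432]
contact_force: [-0.7, 0.1, 1.0]
opening: 0.0007
grip_force: 0.0
```

```bash
python3 - <<'E'
from h import *
jig()
for n in("side","top"): cv2.imwrite(f"pics/{n}1.png",viewer.read_camera(n)[:,:,::-1])
a=cv2.imread("pics/top1.png")[180:260,170:330]; b=cv2.imread("pics/side1.png")[180:340,240:360]
a=cv2.resize(a,None,fx=2.8,fy=2.8,interpolation=3);b=cv2.resize(b,None,fx=2.8,fy=2.8,interpolation=3)
a=cv2.copyMakeBorder(a,0,b.shape[0]-a.shape[0],0,0,0);cv2.imwrite("pics/v1.png",np.hstack([a,b]))
E
```

```text
t 2.6 jig x,y,z mm [-78.7393  76.1238] 22.02934343204241 yaw err deg -0.2859616291022696 [-3.1408  0.0005  1.4323] F [-0.6642  0.0525  1.0396] open 0.0007173322092531751
```

View pics/v1.png

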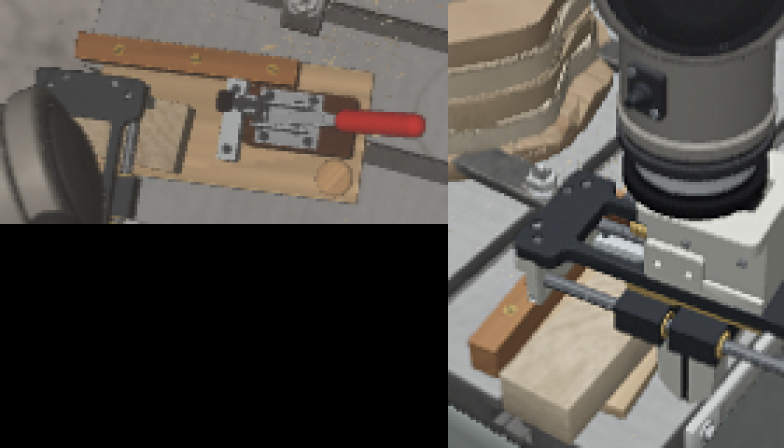

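The fingers stand clear beside the middle of the blank's near side. I'll move in and feel for contact.

step_arm([
  {"delta_pos":[0,0.5,0],"dr":[0,0,0],"fingers":1},
  {"delta_pos":[0,1.0,0],"dr":[0,0,0],"fingers":1},
  {"delta_pos":[0,1.4,0],"dr":[0,0,0],"fingers":1},
  {"delta_pos":[0,1.7,0],"dr":[0,0,0],"fingers":1},
  {"delta_pos":[0,2.0,0],"dr":[0,0,0],"fingers":1},
])

```text
time: 3.32
tool_pos: [0.4496, 0.2169, 0.0227]
tool_rot: [-3.142, 0.0, 1.433]
contact_force: [-0.6, 0.2, -0.5]
opening: 0.0006
grip_force: 0.0
```

step_arm([
  {"delta_pos":[0,0.25,0],"dr":[0,0,0],"fingers":1},
  {"delta_pos":[0,0.5,0],"dr":[0,0,0],"fingers":1},
  {"delta_pos":[0,0.75,0],"dr":[0,0,0],"fingers":1},
  {"delta_pos":[0,1.0,0],"dr":[0,0,0],"fingers":1},
  {"delta_pos":[0,1.2,0],"dr":[0,0,0],"fingers":1},
])

```text
time: 3.95
tool_pos: [0.4614, 0.2152, 0.0226]
tool_rot: [-3.142, 0.0, 1.433]
contact_force: [-0.7, -0.6, 0.0]
opening: 0.0004
grip_force: 0.3
```

```bash
python3 - <<'E'
from h import *
jig()
E
```

```text
t 3.95 jig x,y,z mm [-46.857   76.0433] 22.642357242762422 yaw err deg -0.2711674355033068 [-3.1415  0.0002  1.4326] F [-0.6385 -0.6912  0.0094] open 0.0004068472254498267
```

step_arm([
  {"delta_pos":[0,0.15,0],"dr":[0,0,0],"fingers":1},
  {"delta_pos":[0,0.3,0],"dr":[0,0,0],"fingers":1},
  {"delta_pos":[0,0.45,0],"dr":[0,0,0],"fingers":1},
  {"delta_pos":[0,0.6,0],"dr":[0,0,0],"fingers":1},
  {"delta_pos":[0,0.75,0],"dr":[0,0,0],"fingers":1},
])

```text
time: 4.58
tool_pos: [0.4688, 0.2142, 0.0227]
tool_rot: [3.142, 0.0, 1.433]
contact_force: [0.3, -0.4, -0.1]
opening: 0.0005
grip_force: 0.2
```

```bash
python3 - <<'E'
from h import *
jig()
for n in("side","top"): cv2.imwrite(f"pics/{n}2.png",viewer.read_camera(n)[:,:,::-1])
a=cv2.imread("pics/top2.png")[180:260,170:290]; b=cv2.imread("pics/side2.png")[230:340,240:350]
a=cv2.resize(a,None,fx=3,fy=3,interpolation=3);b=cv2.resize(b,None,fx=4,fy=4,interpolation=3)
a=cv2.copyMakeBorder(a,0,b.shape[0]-a.shape[0],0,0,0);cv2.imwrite("pics/v2.png",np.hstack([a,b]))
E
```

```text
t 4.575 jig x,y,z mm [-39.3923  76.0749] 22.666035913357497 yaw err deg -0.2650518552321157 [3.1416 0.0001 1.4327] F [ 0.3901 -0.3698 -0.1019] open 0.0005362592339234218
```

View pics/v2.png

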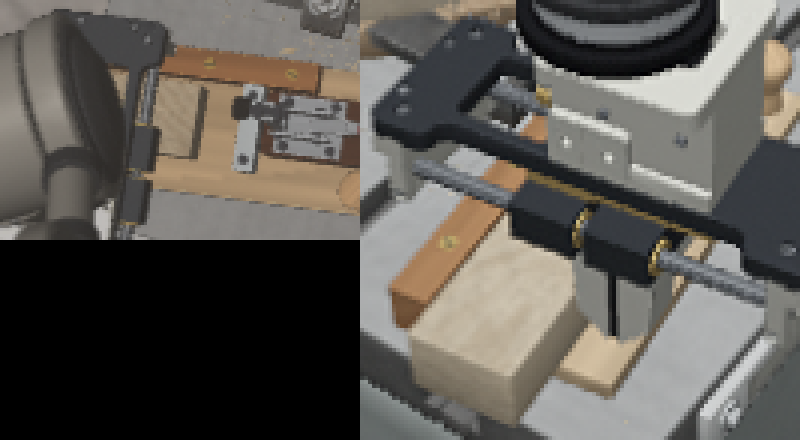

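The blank is moving in contact with the fingers, and its left end is still just short of the fence. I'll go on slowly.

step_arm([
  {"delta_pos":[0,0.1,0],"dr":[0,0,0],"fingers":1},
  {"delta_pos":[0,0.2,0],"dr":[0,0,0],"fingers":1},
  {"delta_pos":[0,0.3,0],"dr":[0,0,0],"fingers":1},
  {"delta_pos":[0,0.4,0],"dr":[0,0,0],"fingers":1},
  {"delta_pos":[0,0.5,0],"dr":[0,0,0],"fingers":1},
])

```text
time: 5.3
tool_pos: [0.4737, 0.2136, 0.0227]
tool_rot: [3.142, 0.0, 1.433]
contact_force: [-0.8, 0.8, 1.2]
opening: 0.0004
grip_force: 0.5
```

```bash
python3 -c "
from h import *
jig()"
```

```text
t 5.3 jig x,y,z mm [-34.4041  76.0566] 22.728052853215992 yaw err deg -0.27166657411990863 [3.1415 0.     1.4326] F [-0.9371  0.6688  1.1688] open 0.00035558044657276947
```

step_arm([
  {"delta_pos":[0,0.1,0],"dr":[0,0,0],"fingers":1},
  {"delta_pos":[0,0.2,0],"dr":[0,0,0],"fingers":1},
  {"delta_pos":[0,-0.5,0],"dr":[0,0,0],"fingers":1},
  {"delta_pos":[0,-1.3,0],"dr":[0,0,0],"fingers":1},
  {"delta_pos":[-2,-1.5,0],"dr":[0,0,0],"fingers":1},
])

```text
time: 5.92
tool_pos: [0.4555, 0.1961, 0.0227]
tool_rot: [3.141, -0.0, 1.435]
contact_force: [-0.7, 0.2, -0.5]
opening: 0.0005
grip_force: 0.0
```

step_arm([
  {"delta_pos":[-1.3,0,0],"dr":[0,0,0],"fingers":1},
  {"delta_pos":[-1.3,0.3,0],"dr":[0,0,0],"fingers":1},
  {"delta_pos":[-1.3,0.5,0],"dr":[0,0,0],"fingers":1},
  {"delta_pos":[-1.3,0.7,0],"dr":[0,0,0],"fingers":1},
  {"delta_pos":[-1.3,0.9,0],"dr":[0,0,0],"fingers":1},
])

```text
time: 6.55
tool_pos: [0.4634, 0.1819, 0.0226]
tool_rot: [3.141, 0.0, 1.433]
contact_force: [-0.4, 0.5, -0.1]
opening: 0.0006
grip_force: 0.0
```

```bash
python3 - <<'E'
from h import *
jig()
for n in("side","top"): cv2.imwrite(f"pics/{n}3.png",viewer.read_camera(n)[:,:,::-1])
a=cv2.imread("pics/top3.png")[190:250,170:270]; b=cv2.imread("pics/side3.png")[240:340,240:340]
a=cv2.resize(a,None,fx=3.5,fy=3.5,interpolation=3);b=cv2.resize(b,None,fx=4.5,fy=4.5,interpolation=3)
a=cv2.copyMakeBorder(a,0,b.shape[0]-a.shape[0],0,0,0);cv2.imwrite("pics/v3.png",np.hstack([a,b]))
E
```

```text
t 6.55 jig x,y,z mm [-40.4372  43.3141] 22.624143132501707 yaw err deg -0.2490685649793081 [3.1415 0.     1.4329] F [-0.4176  0.4707 -0.0554] open 0.0005581434629591874
```

View pics/v3.png

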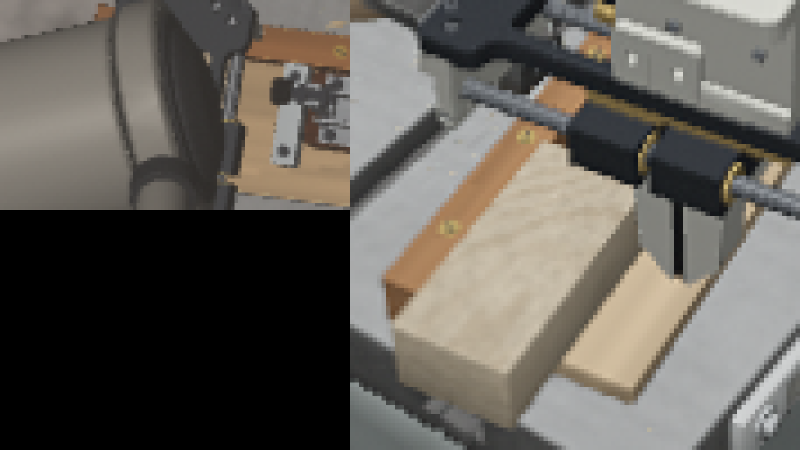

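The blank's left end is close to the fence; its left top corners are at panel (45,321) and (165,374). I'll compute the remaining gap.

```bash
python3 - <<'E'
from h import *
s=lambda p:(np.array(p,float)+.5)/4.5-.5+[240,240]
print((ray("side",s([[45,321],[165,374],[286,215]]),.044)-C)@RJ*1e3)
E
```

```text
[[ 33.3088 134.2396]
 [-18.2076 135.3524]
 [-18.9401  47.3405]]
```

step_arm([
  {"delta_pos":[0,0.1,0],"dr":[0,0,0],"fingers":1},
  {"delta_pos":[0,0.2,0],"dr":[0,0,0],"fingers":1},
  {"delta_pos":[0,0.3,0],"dr":[0,0,0],"fingers":1},
  {"delta_pos":[0,0.4,0],"dr":[0,0,0],"fingers":1},
  {"delta_pos":[0,0.5,0],"dr":[0,0,0],"fingers":1},
])

```text
time: 7.28
tool_pos: [0.4682, 0.181, 0.0227]
tool_rot: [3.142, 0.0, 1.433]
contact_force: [-0.4, -0.1, 0.4]
opening: 0.0
grip_force: 0.0
```

```bash
python3 -c "
from h import *
jig()"
```

```text
t 7.275 jig x,y,z mm [-35.5703  43.0093] 22.68131596876738 yaw err deg -0.2693884311663927 [3.1416 0.0001 1.4326] F [-0.3454 -0.1196  0.3576] open 1.4362104529498957e-05
```

step_arm([
  {"delta_pos":[0,0.1,0],"dr":[0,0,0],"fingers":1},
  {"delta_pos":[0,0.2,0],"dr":[0,0,0],"fingers":1},
  {"delta_pos":[0,0.3,0],"dr":[0,0,0],"fingers":1},
  {"delta_pos":[0,0.35,0],"dr":[0,0,0],"fingers":1},
  {"delta_pos":[0,0.4,0],"dr":[0,0,0],"fingers":1},
])

```text
time: 7.9
tool_pos: [0.4702, 0.1806, 0.0226]
tool_rot: [-3.138, 0.001, 1.433]
contact_force: [-8.0, 3.7, 6.6]
opening: 0.0008
grip_force: 4.4
```

step_arm([
  {"delta_pos":[0,0.05,0],"dr":[0,0,0],"fingers":1},
  {"delta_pos":[0,0.1,0],"dr":[0,0,0],"fingers":1},
  {"delta_pos":[0,0.1,0],"dr":[0,0,0],"fingers":1},
  {"delta_pos":[0,0.1,0],"dr":[0,0,0],"fingers":1},
  {"delta_pos":[0,0.1,0],"dr":[0,0,0],"fingers":1},
])

```text
time: 8.52
tool_pos: [0.4701, 0.1806, 0.0226]
tool_rot: [-3.136, 0.001, 1.433]
contact_force: [-9.5, 3.8, 9.3]
opening: 0.0003
grip_force: 5.6
```

```bash
python3 -c "
from h import *
jig()"
```

```text
t 8.525 jig x,y,z mm [-33.5684  42.929 ] 22.629426005839196 yaw err deg -0.2538813584188186 [-3.1361  0.0011  1.4329] F [-9.9139  2.5273  9.2864] open 0.0003223117785563376
```

step_arm([
  {"delta_pos":[0,-0.5,0],"dr":[0,0,0],"fingers":1},
  {"delta_pos":[0,-2,0],"dr":[0,0,0],"fingers":1},
  {"delta_pos":[0,-4,0],"dr":[0,0,0],"fingers":1},
  {"delta_pos":[5,-4,0],"dr":[0,0,0],"fingers":1},
  {"delta_pos":[11,-4,0],"dr":[0,0,0],"fingers":1},
])

```text
time: 9.15
tool_pos: [0.4483, 0.2953, 0.0229]
tool_rot: [3.141, 0.0, 1.43]
contact_force: [0.6, -0.8, 0.4]
opening: 0.0006
grip_force: 0.0
```

step_arm([
  {"delta_pos":[4,0,0],"dr":[0,0,0],"fingers":1},
  {"delta_pos":[5.5,0,0],"dr":[0,0,0],"fingers":1},
  {"delta_pos":[5.5,0,0],"dr":[0,0,0],"fingers":1},
  {"delta_pos":[5.5,0,0],"dr":[0,0,0],"fingers":1},
  {"delta_pos":[5.5,0,0],"dr":[0,0,0],"fingers":1},
])

```text
time: 9.78
tool_pos: [0.4562, 0.3479, 0.0227]
tool_rot: [-3.141, 0.001, 1.431]
contact_force: [0.3, 0.1, -0.4]
opening: 0.0003
grip_force: 0.0
```

```bash
python3 - <<'E'
from h import *
jig()
for n in("side","top"): cv2.imwrite(f"pics/{n}4.png",viewer.read_camera(n)[:,:,::-1])
a=cv2.imread("pics/top4.png")[190:250,170:270]; b=cv2.imread("pics/side4.png")[240:340,240:340]
a=cv2.resize(a,None,fx=4,fy=4,interpolation=3);b=cv2.resize(b,None,fx=4,fy=4,interpolation=3)
a=cv2.copyMakeBorder(a,0,b.shape[0]-a.shape[0],0,0,0);cv2.imwrite("pics/v4.png",np.hstack([a,b]))
E
```

```text
t 9.775 jig x,y,z mm [-69.6685 206.904 ] 22.70500983097619 yaw err deg -0.3567644913045119 [-3.1412  0.0006  1.4311] F [ 0.2698  0.1251 -0.3638] open 0.0003283990358597703
```

View pics/v4.png

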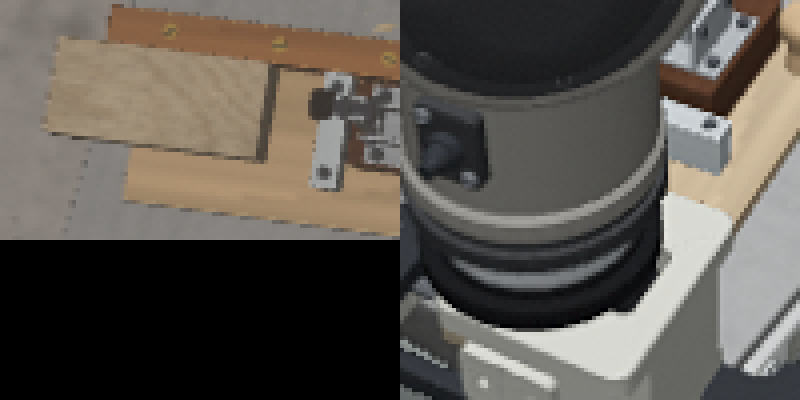

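The blank lies along the fence, and its edges look parallel to it. I'll fit the near edge and the fence's rear edge to check the skew.

```bash
cat >> h.py <<'E'
def edge(n,img,p0,p1,z,w=4):
    g=cv2.cvtColor(img,cv2.COLOR_BGR2LAB).astype(float);g=cv2.GaussianBlur(g,(0,0),.8);d=np.abs(np.gradient(g,axis=0)).sum(2)
    P=[]
    for u in range(int(p0[0])+2,int(p1[0])-1):
        v=p0[1]+(p1[1]-p0[1])*(u-p0[0])/(p1[0]-p0[0]);r=np.arange(int(round(v))-w,int(round(v))+w+1)
        k=r[np.argmax(d[r,u])];a,b,c=d[k-1:k+2,u];P.append((u,k+.5*(a-c)/(a-2*b+c)))
    L=(ray(n,P,z)-C)@RJ
    q=np.polyfit(L[:,1],L[:,0],1)
    for _ in range(3):
        e=np.abs(np.polyval(q,L[:,1])-L[:,0]);m=e<max(.0015,2*np.median(e));q=np.polyfit(L[m,1],L[m,0],1)
    return q[0],np.polyval(q,L[:,1].mean())*1e3,m.mean(),np.std(L[m,0]-np.polyval(q,L[m,1]))*1e3
E
python3 - <<'E'
from h import *
im=cv2.imread("pics/top4.png");t=lambda p:(np.array(p)+.5)/4-.5+[170,190]
print("near",edge("top",im,t([44,131]),t([262,160]),.044,3))
i0=cv2.imread("pics/top0.png")
print("fence near, right",edge("top",i0,tc([150,105]),tc([400,137]),.038,2))
print("fence rear",edge("top",i0,tc([140,58]),tc([530,107]),.038,2), edge("top",im,t([112,5]),t([390,40]),.038,2))
print((ray("top",t([[60,37],[272,64],[262,160],[44,131]]),.044)-C)@RJ*1e3)
E
```

```text
near (np.float64(0.05600276654478954), np.float64(-17.191756772211285), np.float64(0.8461538461538461), np.float64(0.8457410576803956))
fence near, right (np.float64(0.004878155911475785), np.float64(30.612371692066617), np.float64(0.9148936170212766), np.float64(0.37381938437750056))
fence rear (np.float64(-0.0009972387636762883), np.float64(53.723775943347235), np.float64(1.0), np.float64(0.22677562149387398)) (np.float64(-0.0009675744386698206), np.float64(53.71404656117378), np.float64(1.0), np.float64(0.23715151177819124))
[[ 32.6247 136.5709]
 [ 32.8407  27.1836]
 [-16.316   24.7616]
 [-15.9577 136.6077]]
```

By its corners the blank is flush to within about 1 mm. I'll give one light touch at the left end of the near side to compare where contact comes.

step_arm([
  {"delta_pos":[-5,0,0],"dr":[0,0,0],"fingers":1},
  {"delta_pos":[-9.5,0,0],"dr":[0,0,0],"fingers":1},
  {"delta_pos":[-9.5,2,0],"dr":[0,0,0],"fingers":1},
  {"delta_pos":[-9.5,2.9,0],"dr":[0,0,0],"fingers":1},
  {"delta_pos":[-9.5,3.2,0],"dr":[0,0,0],"fingers":1},
])

```text
time: 10.5
tool_pos: [0.4753, 0.2508, 0.0227]
tool_rot: [3.141, -0.0, 1.432]
contact_force: [0.7, -0.7, -0.1]
opening: 0.0006
grip_force: 0.0
```

step_arm([
  {"delta_pos":[0,0.1,0],"dr":[0,0,0],"fingers":1},
  {"delta_pos":[0,0.2,0],"dr":[0,0,0],"fingers":1},
  {"delta_pos":[0,0.3,0],"dr":[0,0,0],"fingers":1},
  {"delta_pos":[0,0.35,0],"dr":[0,0,0],"fingers":1},
  {"delta_pos":[0,0.4,0],"dr":[0,0,0],"fingers":1},
])

```text
time: 11.12
tool_pos: [0.4787, 0.2502, 0.0227]
tool_rot: [3.142, 0.0, 1.433]
contact_force: [-0.1, 0.1, 0.0]
opening: 0.0004
grip_force: 0.0
```

```bash
python3 -c "
from h import *
jig()"
```

```text
t 11.125 jig x,y,z mm [-34.3345 113.0759] 22.69683400146485 yaw err deg -0.2664294098543145 [3.1416 0.0001 1.4326] F [-0.0829  0.0514  0.0355] open 0.0003510184293776321
```

step_arm([
  {"delta_pos":[0,0.05,0],"dr":[0,0,0],"fingers":1},
  {"delta_pos":[0,0.1,0],"dr":[0,0,0],"fingers":1},
  {"delta_pos":[0,0.15,0],"dr":[0,0,0],"fingers":1},
  {"delta_pos":[0,0.2,0],"dr":[0,0,0],"fingers":1},
  {"delta_pos":[0,0.2,0],"dr":[0,0,0],"fingers":1},
])

```text
time: 11.75
tool_pos: [0.4794, 0.2501, 0.0226]
tool_rot: [-3.139, 0.001, 1.433]
contact_force: [-6.2, 2.1, 3.5]
opening: 0.0006
grip_force: 3.3
```

```bash
python3 -c "
from h import *
jig()"
```

```text
t 11.75 jig x,y,z mm [-33.6712 112.9799] 22.61648738358773 yaw err deg -0.26315515216829904 [-3.1391  0.0006  1.4327] F [-6.4522  1.2714  3.5344] open 0.0005687162912538184
```

Contact comes at x = -33.6 mm at both ends, so the blank is flat. Next I'll go round to the free left end.

step_arm([
  {"delta_pos":[0,-0.8,0],"dr":[0,0,0],"fingers":1},
  {"delta_pos":[0,-3.5,0],"dr":[0,0,0],"fingers":1},
  {"delta_pos":[3,-3.5,0],"dr":[0,0,0],"fingers":1},
  {"delta_pos":[6.2,-2.5,0],"dr":[0,0,0],"fingers":1},
  {"delta_pos":[6.2,0,0],"dr":[0,0,0],"fingers":1},
])

```text
time: 12.38
tool_pos: [0.4892, 0.3135, 0.0228]
tool_rot: [3.14, -0.001, 1.436]
contact_force: [0.2, 0.6, 0.5]
opening: 0.0005
grip_force: 0.0
```

step_arm([
  {"delta_pos":[0,2,0],"dr":[0,0,0],"fingers":1},
  {"delta_pos":[0,4.0,0],"dr":[0,0,0],"fingers":1},
  {"delta_pos":[-0.8,4.1,0],"dr":[0,0,0],"fingers":1},
  {"delta_pos":[-1.6,4.1,0],"dr":[0,0,0],"fingers":1},
  {"delta_pos":[-2.2,4.1,0],"dr":[0,0,0],"fingers":1},
])

```text
time: 13.0
tool_pos: [0.5259, 0.2832, 0.0226]
tool_rot: [-3.141, 0.001, 1.433]
contact_force: [0.7, 0.1, 0.0]
opening: 0.0003
grip_force: 0.0
```

```bash
python3 -c "
from h import *
jig()"
```

```text
t 13.0 jig x,y,z mm [  8.0437 151.9927] 22.632738029183283 yaw err deg -0.26970843577849535 [-3.1409  0.0006  1.4326] F [0.6911 0.1471 0.0047] open 0.0003128428415617828
```

step_arm([
  {"delta_pos":[-0.4,0,0],"dr":[0,0,0],"fingers":1},
  {"delta_pos":[-0.7,0,0],"dr":[0,0,0],"fingers":1},
  {"delta_pos":[-0.9,0,0],"dr":[0,0,0],"fingers":1},
  {"delta_pos":[-1.1,0,0],"dr":[0,0,0],"fingers":1},
  {"delta_pos":[-1.3,0,0],"dr":[0,0,0],"fingers":1},
])

```text
time: 13.62
tool_pos: [0.525, 0.2711, 0.0227]
tool_rot: [3.142, -0.0, 1.433]
contact_force: [-0.5, 1.1, 0.8]
opening: 0.0006
grip_force: 0.7
```

step_arm([
  {"delta_pos":[-0.2,0,0],"dr":[0,0,0],"fingers":1},
  {"delta_pos":[-0.4,0,0],"dr":[0,0,0],"fingers":1},
  {"delta_pos":[-0.6,0,0],"dr":[0,0,0],"fingers":1},
  {"delta_pos":[-0.8,0,0],"dr":[0,0,0],"fingers":1},
  {"delta_pos":[-1.0,0,0],"dr":[0,0,0],"fingers":1},
])

```text
time: 14.25
tool_pos: [0.5237, 0.261, 0.0227]
tool_rot: [-3.142, 0.0, 1.433]
contact_force: [-0.6, 2.2, 1.0]
opening: 0.0005
grip_force: 0.8
```

```bash
python3 -c "
from h import *
jig()"
```

```text
t 14.25 jig x,y,z mm [  8.768  129.6912] 22.685448576750463 yaw err deg -0.2730773812012084 [-3.1416  0.0001  1.4325] F [-0.8877  2.1232  1.0114] open 0.00046653691665445127
```

step_arm([
  {"delta_pos":[-0.15,0,0],"dr":[0,0,0],"fingers":1},
  {"delta_pos":[-0.3,0,0],"dr":[0,0,0],"fingers":1},
  {"delta_pos":[-0.45,0,0],"dr":[0,0,0],"fingers":1},
  {"delta_pos":[-0.6,0,0],"dr":[0,0,0],"fingers":1},
  {"delta_pos":[-0.7,0,0],"dr":[0,0,0],"fingers":1},
])

```text
time: 14.88
tool_pos: [0.5227, 0.254, 0.0227]
tool_rot: [3.142, 0.0, 1.433]
contact_force: [-0.7, 1.9, 0.2]
opening: 0.0006
grip_force: 0.7
```

step_arm([
  {"delta_pos":[-0.06,0,0],"dr":[0,0,0],"fingers":1},
  {"delta_pos":[-0.12,0,0],"dr":[0,0,0],"fingers":1},
  {"delta_pos":[-0.18,0,0],"dr":[0,0,0],"fingers":1},
  {"delta_pos":[-0.24,0,0],"dr":[0,0,0],"fingers":1},
  {"delta_pos":[-0.3,0,0],"dr":[0,0,0],"fingers":1},
])

```text
time: 15.5
tool_pos: [0.5226, 0.2529, 0.023]
tool_rot: [3.141, -0.003, 1.432]
contact_force: [-0.8, 11.4, 0.4]
opening: 0.0003
grip_force: 5.3
```

```bash
python3 -c "
from h import *
jig()"
```

```text
t 15.5 jig x,y,z mm [  8.7947 121.5336] 22.96113713086793 yaw err deg -0.2900568539879264 [ 3.1406 -0.0028  1.4322] F [-2.3453 11.1985  0.354 ] open 0.00028978076430883883
```

The stop was felt at y ≈ 121.5 mm. I'll back off, rise and move to above the handle, checking the blank on the way.

step_arm([
  {"delta_pos":[0.5,0,0],"dr":[0,0,0],"fingers":1},
  {"delta_pos":[2,0,-1],"dr":[0,0,0],"fingers":1},
  {"delta_pos":[2,0,-7],"dr":[0,0,0],"fingers":1},
  {"delta_pos":[2,0,-13],"dr":[0,0,0],"fingers":1},
  {"delta_pos":[2,0,-19],"dr":[0,0,0],"fingers":1},
])

```text
time: 16.12
tool_pos: [0.5249, 0.2715, 0.2154]
tool_rot: [3.141, 0.0, 1.433]
contact_force: [0.4, 1.4, -0.9]
opening: 0.0004
grip_force: 0.0
```

step_arm([
  {"delta_pos":[-5,0,-1],"dr":[0,0,0],"fingers":1},
  {"delta_pos":[-11,0,-1],"dr":[0,0,0],"fingers":1},
  {"delta_pos":[-17,0,-1],"dr":[0,0,0],"fingers":1},
  {"delta_pos":[-22.5,0,-1],"dr":[0,0,0],"fingers":1},
  {"delta_pos":[-25,0,-1],"dr":[0,0,0],"fingers":1},
])

```text
time: 16.75
tool_pos: [0.4904, 0.0212, 0.2237]
tool_rot: [3.141, 0.001, 1.43]
contact_force: [-0.7, 0.1, 0.4]
opening: 0.0004
grip_force: 0.0
```

```bash
python3 - <<'E'
from h import *
jig()
for n in("side","top"): cv2.imwrite(f"pics/{n}5.png",viewer.read_camera(n)[:,:,::-1])
a=cv2.imread("pics/top5.png")[190:250,170:270]; b=cv2.imread("pics/side5.png")[220:340,240:340]
a=cv2.resize(a,None,fx=4,fy=4,interpolation=3);b=cv2.resize(b,None,fx=4,fy=4,interpolation=3)
a=cv2.copyMakeBorder(a,0,b.shape[0]-a.shape[0],0,0,0);cv2.imwrite("pics/v5.png",np.hstack([a,b]))
E
```

```text
t 16.75 jig x,y,z mm [   7.7511 -112.3762] 223.6958735486802 yaw err deg -0.4022501023773649 [3.1406 0.0009 1.4303] F [-0.7541 -0.0011  0.351 ] open 0.0004341136480724129
```

View pics/v5.png

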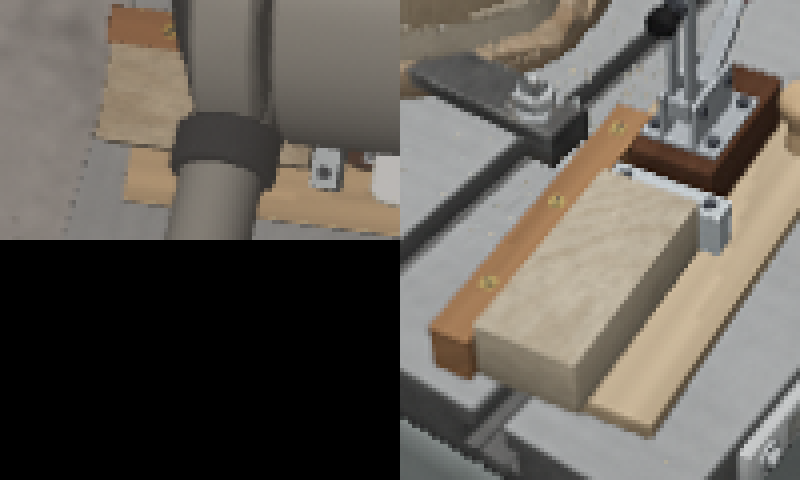

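The side view shows the blank flush on the fence and touching the stop. Its corners are at panel (77,330), (178,362), (298,205) and (215,170).

```bash
python3 - <<'E'
from h import *
s=lambda p:(np.array(p,float)+.5)/4-.5+[240,220]
print((ray("side",s([[77,330],[178,362],[298,205],[215,170]]),.044)-C)@RJ*1e3)
E
```

```text
[[ 30.4567 110.9797]
 [-15.9069 106.9022]
 [-16.8017   2.0535]
 [ 28.1022  -1.4245]]
```

step_arm([
  {"delta_pos":[0,0.1,3],"dr":[0,0,0],"fingers":1},
  {"delta_pos":[0,0.1,6],"dr":[0,0,0],"fingers":1},
  {"delta_pos":[0,0.1,7.5],"dr":[0,0,0],"fingers":1},
  {"delta_pos":[0,0.1,8.5],"dr":[0,0,0],"fingers":1},
  {"delta_pos":[0,0.1,9],"dr":[0,0,0],"fingers":1},
])

```text
time: 17.48
tool_pos: [0.4919, 0.0239, 0.1326]
tool_rot: [3.141, 0.0, 1.433]
contact_force: [0.3, -1.1, -0.1]
opening: 0.0001
grip_force: 0.0
```

step_arm([
  {"delta_pos":[0,0,0.5],"dr":[0,0,0],"fingers":1},
  {"delta_pos":[0,0,1.0],"dr":[0,0,0],"fingers":1},
  {"delta_pos":[0,0,1.5],"dr":[0,0,0],"fingers":1},
  {"delta_pos":[0,0,2.0],"dr":[0,0,0],"fingers":1},
  {"delta_pos":[0,0,2.5],"dr":[0,0,0],"fingers":1},
])

```text
time: 18.1
tool_pos: [0.4919, 0.0231, 0.1077]
tool_rot: [3.141, 0.0, 1.433]
contact_force: [-0.9, -0.6, 2.5]
opening: 0.0005
grip_force: 1.3
```

step_arm([
  {"delta_pos":[0,0,0.5],"dr":[0,0,0],"fingers":1},
  {"delta_pos":[0,0,1.0],"dr":[0,0,0],"fingers":1},
  {"delta_pos":[0,0,1.5],"dr":[0,0,0],"fingers":1},
  {"delta_pos":[0,0,2.0],"dr":[0,0,0],"fingers":1},
  {"delta_pos":[0,0,2.5],"dr":[0,0,0],"fingers":1},
])

```text
time: 18.73
tool_pos: [0.4916, 0.0232, 0.0823]
tool_rot: [-3.142, 0.0, 1.433]
contact_force: [-0.0, -2.1, 2.6]
opening: 0.0004
grip_force: 1.4
```

```bash
python3 -c "
from h import *
jig()"
```

```text
t 18.725 jig x,y,z mm [   8.6197 -110.2596] 82.33441453231549 yaw err deg -0.2704434021785869 [-3.1415  0.0002  1.4326] F [ 0.2374 -2.0591  2.5748] open 0.0004375830499570103
```

step_arm([
  {"delta_pos":[0,0,0.2],"dr":[0,0,0],"fingers":1},
  {"delta_pos":[0,0,0.4],"dr":[0,0,0],"fingers":1},
  {"delta_pos":[0,0,0.6],"dr":[0,0,0],"fingers":1},
  {"delta_pos":[0,0,0.7],"dr":[0,0,0],"fingers":1},
  {"delta_pos":[0,0,0.75],"dr":[0,0,0],"fingers":1},
])

```text
time: 19.35
tool_pos: [0.4916, 0.0232, 0.0754]
tool_rot: [3.141, 0.0, 1.433]
contact_force: [-1.9, -2.5, 8.1]
opening: 0.0007
grip_force: 3.8
```

```bash
python3 -c "
from h import *
jig()"
```

```text
t 19.35 jig x,y,z mm [   8.6488 -110.2094] 75.40746458295915 yaw err deg -0.2679452304048389 [3.1415 0.0002 1.4326] F [-1.5619 -2.7106  8.0871] open 0.000675463416312511
```

step_arm([
  {"delta_pos":[0,0,0.05],"dr":[0,0,0],"fingers":1},
  {"delta_pos":[0,0,0.1],"dr":[0,0,0],"fingers":1},
  {"delta_pos":[0,0,0.15],"dr":[0,0,0],"fingers":1},
  {"delta_pos":[0,0,0.15],"dr":[0,0,0],"fingers":1},
  {"delta_pos":[0,0,0.15],"dr":[0,0,0],"fingers":1},
])

```text
time: 19.98
tool_pos: [0.4917, 0.0232, 0.0752]
tool_rot: [3.141, 0.0, 1.433]
contact_force: [-4.7, -1.9, 17.0]
opening: 0.0004
grip_force: 8.4
```

```bash
python3 -c "
from h import *
jig()"
```

```text
t 19.975 jig x,y,z mm [   8.7312 -110.2046] 75.16914135158734 yaw err deg -0.26118125423110916 [3.1406 0.0002 1.4327] F [-4.4437 -2.5553 16.961 ] open 0.00042920088110698915
```

The handle is on its hard stop: 17 N, with the sleeve's top at z ≈ 75 mm. I'll rise straight up, move away to the right and do a last check.

step_arm([
  {"delta_pos":[0,0,-0.5],"dr":[0,0,0],"fingers":1},
  {"delta_pos":[0,0,-4],"dr":[0,0,0],"fingers":1},
  {"delta_pos":[0,0,-9],"dr":[0,0,0],"fingers":1},
  {"delta_pos":[0,0,-14],"dr":[0,0,0],"fingers":1},
  {"delta_pos":[-3,0,-15],"dr":[0,0,0],"fingers":1},
])

```text
time: 20.6
tool_pos: [0.489, -0.0055, 0.227]
tool_rot: [3.135, -0.001, 1.435]
contact_force: [0.5, -0.3, 0.3]
opening: 0.0004
grip_force: 0.0
```

step_arm([
  {"delta_pos":[-5,-1,0],"dr":[0,0,0],"fingers":1},
  {"delta_pos":[-10,-2,0],"dr":[0,0,0],"fingers":1},
  {"delta_pos":[-15,-3,0],"dr":[0,0,0],"fingers":1},
  {"delta_pos":[-18,-3,0],"dr":[0,0,0],"fingers":1},
  {"delta_pos":[-18,-3,0],"dr":[0,0,0],"fingers":1},
])

```text
time: 21.22
tool_pos: [0.4326, -0.1819, 0.2233]
tool_rot: [-3.141, -0.0, 1.429]
contact_force: [0.2, -0.2, -0.4]
opening: 0.0005
grip_force: 0.0
```

```bash
python3 - <<'E'
from h import *
jig()
for n in("side","top"): cv2.imwrite(f"pics/{n}6.png",viewer.read_camera(n)[:,:,::-1])
a=cv2.imread("pics/top6.png")[185:255,170:280]; b=cv2.imread("pics/side6.png")[200:340,240:340]
a=cv2.resize(a,None,fx=3.5,fy=3.5,interpolation=3);b=cv2.resize(b,None,fx=4,fy=4,interpolation=3)
a=cv2.copyMakeBorder(a,0,b.shape[0]-a.shape[0],0,0,0);cv2.imwrite("pics/v6.png",np.hstack([a,b]))
E
```

```text
t 21.225 jig x,y,z mm [ -22.5632 -321.3893] 223.34670386844647 yaw err deg -0.4567601222080781 [-3.1412 -0.0004  1.4293] F [ 0.1792 -0.1877 -0.4404] open 0.0005186871651793718
```

View pics/v6.png

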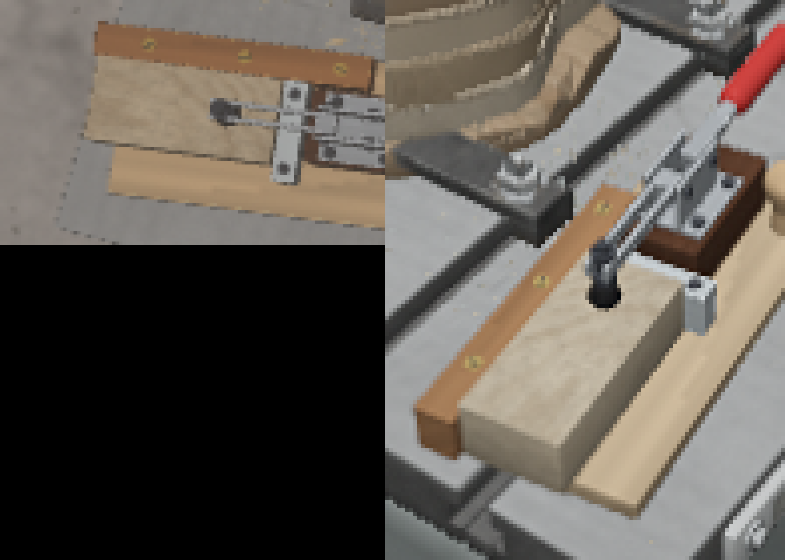

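The blank lies against the fence and the stop, with the clamp arm level and its rubber tip on top. The robot is clear of everything.

```bash
python3 -c "
from cell import robot
print(robot.hand_in())"
```

```text
the job is handed in; nothing more can be done
None
```

The job is handed in, at about 21 s on the robot's clock: the blank is flat on the fence and against the stop, the clamp handle is pressed down to its hard stop with the rubber tip on the blank, and the arm is clear.

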